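# Zero the copying probe and poise it over the datum

### The job

Take the orange-handled copying probe out of its wooden holder, zero it by pushing the red button in the bottom of the grey zero-setter's round recess fully down with the probe's tip, then carry it over the row of carvings on the dark plank to the gridded blank. Finish holding it there, still and upright, its tip hovering about 8 mm above the middle of the brass disc, the broad faces of its handle parallel to the blank's long sides. Never let the probe touch the blank and do not disturb the carvings; the program ends with the probe still in the gripper, hovering, not put down.

Things in the scene. Friction and masses are not known exactly. Their poses are not given: they have to be found in the camera images.
- probe: Loose upright copying probe, 125 mm long, 0.1 kg. Origin: end of its tip (bottom centre); z up its axis. Steel rod 7 mm across from 0 to 45 mm, collar 28 mm across from 45 to 53 (rests on the holder, so the tip stands 10 mm above the table), orange handle from 55 to 125, 44 mm along x by 20 mm along y: broad faces parallel to x. Grip across the 20 mm from above. A half turn counts the same.
- probe_grip (a point): Point on the probe's axis in the middle of the handle, 95 mm above its tip: a good place for the TCP when grasping.
- holder: Fixed dark wooden block 80 x 80 x 55 mm high, origin at the centre of its underside. The probe's rod stands 45 mm deep in a 10 mm round hole at the middle of its top; lift it straight up. Holder and zero-setter stand on the left (+y) side of the row of carvings, either one nearer to the row.
- setter: Fixed grey zero-setter, 90 (x) x 80 (y) x 40 mm high, origin at the centre of its underside, with a dark display strip on the top near its +x edge. The button's round recess, 19 mm across, opens in the top, 15 mm from the middle towards -x of the setter's frame.
- button_top (a point): Centre of the top of the red button (15.6 mm across), 6 mm below the setter's top face (34 mm above the table) when not pressed. It moves down with the button.
- zero_button (a joint): Travel of the sprung red button in m: 0 up, 0.005 fully down; pushes back with about 1.5 N at first and 5 N when fully down, springs up again. It counts as fully down from 0.004, while the probe pushes it.
- blank: Fixed pale wooden blank 110 (x, long side) x 80 (y) x 45 mm high with a dark pencil grid on its top and one brass disc, origin at the centre of its underside. It is on the right (-y) side of the row.
- datum (a point): Centre of the brass disc's top (16 mm across, in a 4 mm dark ring, 0.5 mm proud of the wood), on the blank's long middle line, 20 mm from the middle towards the blank's +x; 45.5 mm above the table.
- relief: Fixed pale wooden block 110 x 80 mm, 45 mm high over its carved rosette of eight petals; no grid and no brass disc. Not the target. It and the blank can stand either way round. Origin at the centre of its underside.
- plank: Fixed dark plank 380 (x) x 90 (y) x 18 mm high under the row of carvings, origin at the centre of its underside. The row lies about along world x, between the setter and holder (+y) and the blank (-y).
- stage1: Loose plain wooden block 62 x 50 x 115 mm high standing on the plank, its top 133 mm above the table. Origin at the centre of its underside, z up. Leave alone.
- stage2: Loose stepped wooden block 64 x 50 x 118 mm high standing on the plank, its top 136 mm above the table, the tallest of the row. Origin at the centre of its underside, z up. Leave alone.
- stage3: Loose roughed-out carving 60 x 55 x 112 mm high standing on the plank, its top 130 mm above the table. Origin at the centre of its underside, z up. Leave alone.
- stage4: Loose finished owl carving 60 x 55 x 110 mm high standing on the plank, its top 128 mm above the table. Origin at the centre of its underside, z up. Leave alone.
There are look-alikes about, which are no part of the job. There is more than one size of the setter; the job needs the middle-sized.

How it is judged:
By the outcome, as a careful person would: the job done as asked, in the order asked, and still so for the second after the job is handed in, while the arm keeps its last pose, push and grip.
It also fails if it takes over 58 s, if anything falls off the work surface, if the arm or the gripper's body presses on something with over 40 N, if the wrist force passes 120 N, or if a joint passes its speed limit or range.

### The arm

A 6-joint arm with a two-finger parallel gripper is mounted at the origin on the work surface. World frame = base frame: x ahead of the robot, y to its left, z up, the work surface at z = 0. Lengths are in m, angles in rad, forces in N, time in s.
With the tool pointing down it reaches from about 0.3 to 0.875 m from the base axis. Payload 4.2 kg.
Tool frame: the origin (TCP) lies between the finger pads, 19 mm behind the fingertips; this is the grasp point; z points along the fingers, y is the line along which they close (so a half turn about z gives the same grasp; the last joint's range is limited). The gripper opens to 85 mm and grips with 20 to 120 N. Pads are 22 mm wide; open, the fingers measure 114 mm over their backs; the gripper's body (76 mm by 85 mm) begins 54 mm behind the grasp point. The pads swing forward as they close: fully open they stand 13 mm farther back than shut.
Start: joints at [-1.311, 0.32, 1.565, -0, 1.257, -0.02], TCP at [0.159, -0.553, 0.25] pointing down, gripper open.
Joint ranges: [-3.11, 3.11], [-0.84, 2.01], [0.21, 2.61], [-1.34, 4.49], [0.05, 2.63], [-2.56, 2.56]. Speed limits (rad/s): [2.57, 2.57, 3.14, 3.14, 3.14, 3.14].

### API

Orientations are given as a unit quaternion [x, y, z, w].
In Python, from bench import manip gives the robot as it stands. The module is installed in compiled form; this text tells all that it offers.
- The arm moves only by the tool arm_command, never from a script. Its argument "moves" is a list of rows, each an object of numbers: "x", "y", "z": the shift along the tool's x, y, z in cm; "turn": the turn about the tool's z in degrees; "fingers": the finger opening in cm, from 0 to 8.54. In form: [{"x": .., "y": .., "z": .., "turn": .., "fingers": ..}, ...]. A call has 1 to 20 rows; each row is the pose to reach, as a shift and turn from the pose commanded when the call began, along the tool's axes at that moment; what a row does not reach only later rows make up. A row lasts 1/12 s, in which the tool goes at most 41.7 mm and 7.16 degrees, less where a joint would pass 70% of its speed; a pose out of reach is approached as far as the arm can. A call with a gripper value outside its range is refused whole. The fingers move at their own pace and stop on an object; "squeeze" is the grip in N (left out, the last holds). Time passes only in rows, so rows that repeat a pose let the fingers close. It gives the time, the measured TCP pose, the force, the opening and the grip force at its end, in the units of the state.
- manip.get_obs(): the state, without advancing time (a new reading comes with each control period).
- manip.capture(name): name is "scene" or "top"; returns a dict with "image" (400x640x3 uint8, red, green, blue), "camera_matrix" (3x3 intrinsics, pixels), "cam_to_world" (4x4, takes a point from camera to world coordinates). Camera axes: x right, y up, looking along -z (the intrinsics and any distortion apply to the point x, -y, -z); pixel columns grow to the right and rows downward; lengths in m; the calibration is good to about 2 mm. A picture is of the moment at which its call begins. There is no depth.
- manip.job_done(): hands the job in; it is judged then, once.
The state is a dict: "time": time; "joint_pos": joint angles; "qvel": joint speeds; "joint_torque": joint torques, N m; "tool_pos": TCP position; "ee_rot": TCP orientation; "wrist_force": force on the tool from outside, world axes, zero at the start; "torque": the same for the moment, N m; "finger_gap": finger opening in m; "grasp_force": force on a finger pad.
Only numpy, scipy, OpenCV 4.12 (cv2) and the standard library are available. Lean on these libraries where they do the work, as an engineer would, in place of code of your own. Each camera call takes 0.05 s, during which the arm holds its last target. There are 200 camera calls.

## Working session

There is one attempt and no reset: what is moved stays moved. The work goes in short steps, Python scripts to look and compute and a tool call to move; the robot and the scene stay as the last step left them, time stands still between calls to the robot, and variables do not carry over. Pictures are saved under pics/ and viewed, at most 12 in all, crops included, and the job is handed in when it is done.

Besides the shell and the picture viewer there is one more tool, called after "Call:" as a command line: name --argument value ..., lists and objects as JSON in quotes. arm_command: Moves the arm, as the interface text tells. Its arguments: {"type":"object","properties":{"moves":{"type":"array","items":{"type":"object","properties":{"x":{"type":"number"},"y":{"type":"number"},"z":{"type":"number"},"turn":{"type":"number"},"fingers":{"type":"number"}}}},"squeeze":{"type":"number"}},"required":["moves"]}

```bash
mkdir -p pics; cat > h.py <<'E'
import numpy as np,cv2
from bench import manip
def cap(n,f):
    c=manip.capture(n); cv2.imwrite('pics/'+f,c['image'][:,:,::-1]); np.savez('pics/'+f[:-4],**{k:v for k,v in c.items() if k in('image','camera_matrix','cam_to_world')}); return c
def ray(c,u,v):
    K=c['camera_matrix'];T=c['cam_to_world']
    d=np.linalg.inv(K)@[u,v,1]; d=np.array([d[0],-d[1],-d[2]])
    return T[:3,3],T[:3,:3]@d
def plane(c,u,v,z):
    o,d=ray(c,u,v); return o+d*(z-o[2])/d[2]
def proj(c,p):
    T=c['cam_to_world'];q=T[:3,:3].T@(np.array(p)-T[:3,3]);k=c['camera_matrix']@[q[0],-q[1],-q[2]];return k[:2]/k[2]
E
python3 - <<'E'
from h import *
for n in('scene','top'):
    c=cap(n,n+'1.png');print(c['camera_matrix'],c['cam_to_world'],[k for k in c])
print(manip.get_obs())
E
```

```text
[[413.6549164    0.         315.37262477]
 [  0.         413.6549164  199.3680869 ]
 [  0.           0.           1.        ]] [[-0.11372325 -0.65954105  0.7430159   1.31099058]
 [ 0.99351053 -0.07401924  0.08635956  0.12995863]
 [-0.0019602   0.74801521  0.66367869  0.76547939]
 [ 0.          0.          0.          1.        ]] ['image', 'camera_matrix', 'cam_to_world']
[[516.69492307   0.         314.24634098]
 [  0.         516.69492307 188.74493486]
 [  0.           0.           1.        ]] [[ 0.00896479  0.99212881 -0.12490015  0.36715045]
 [-0.99985743  0.01068106  0.01307828  0.04288477]
 [ 0.01430941  0.1247651   0.99208312  1.46299504]
 [ 0.          0.          0.          1.        ]] ['image', 'camera_matrix', 'cam_to_world']
{'time': 0.1, 'joint_pos': array([-1.31100335e+00,  3.20218436e-01,  1.56557440e+00,  4.69656994e-05,
        1.25738028e+00, -1.99770636e-02]), 'qvel': array([-0.0030616 , -0.00099248, -0.00300698, -0.00054746,  0.0012678 ,
       -0.00077702]), 'joint_torque': array([ 1.84420805e-04, -4.16407871e+01, -2.34703946e+01, -9.65869987e-06,
        4.85886791e-03, -7.34280007e-06]), 'tool_pos': array([ 0.158701  , -0.55224948,  0.24926504]), 'ee_rot': array([ 9.90232737e-01,  1.39422028e-01, -7.23555678e-05, -7.87230867e-04]), 'wrist_force': array([-1.17892117,  0.11073982, -0.24207627]), 'torque': array([-0.00342446,  0.02092623,  0.00189955]), 'grasp_force': 0.0, 'finger_gap': 0.08536201863948878}
```

View pics/scene1.png

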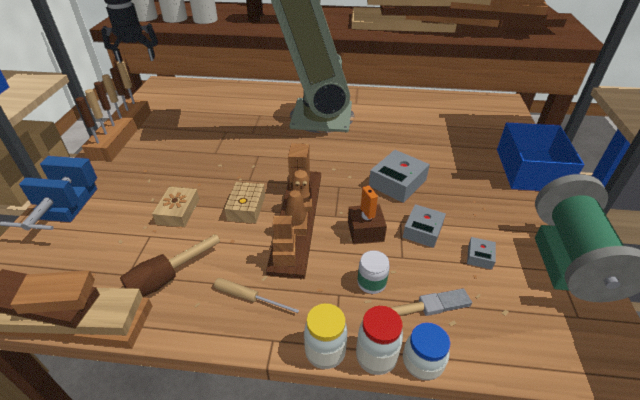

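View pics/top1.png

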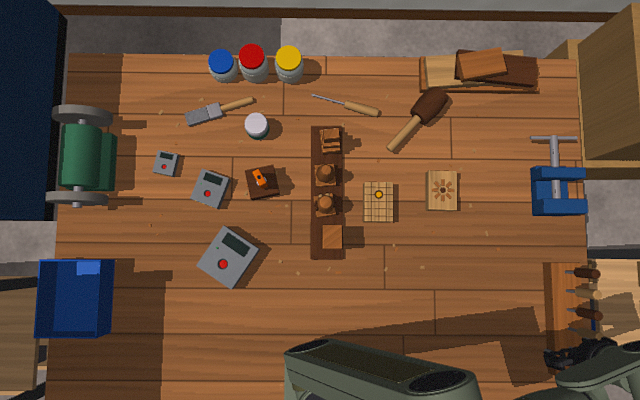

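The overhead picture shows the probe at (261,177) and the middle setter at (211,189), with its button at (208,202). The gridded blank is at (379,201), its disc at (379,194), and the carvings stand at column 325. Next I'll measure these.

```bash
cat > m.py <<'E'
from h import *
t=dict(np.load('pics/top1.npz'));s=dict(np.load('pics/scene1.npz'))
def blob(c,box,f):
    x0,y0,x1,y1=box;h=cv2.cvtColor(c['image'],cv2.COLOR_RGB2HSV);m=np.zeros(h.shape[:2],np.uint8)
    m[y0:y1,x0:x1]=f(h[y0:y1,x0:x1].astype(int))
    n,l,st,ce=cv2.connectedComponentsWithStats(m);i=1+np.argmax(st[1:,4]);return (l==i).astype(np.uint8),ce[i],st[i]
def rect(c,m,z):
    ct=max(cv2.findContours(m,cv2.RETR_EXTERNAL,cv2.CHAIN_APPROX_NONE)[0],key=cv2.contourArea)[:,0]
    P=np.array([plane(c,u,v,z)[:2] for u,v in ct],np.float32)
    (ce,sz,a)=cv2.minAreaRect(P*1000); return np.round(ce,1),np.round(sz,1),round(a,1)
orange=lambda h:(h[...,0]<16)&(h[...,1]>190)&(h[...,2]>150)
red=lambda h:((h[...,0]<8)|(h[...,0]>172))&(h[...,1]>150)&(h[...,2]>100)
grey=lambda h:(h[...,1]<60)&(h[...,2]>90)
if __name__=='__main__':
    print('grid ends of the row', plane(t,325,125,.018),plane(t,325,260,.018))
    m,ce,st=blob(t,(240,155,285,205),orange);print('probe top',ce,st,rect(t,m,.135))
    m2,ce2,st2=blob(s,(350,175,390,230),orange);print('probe scene',ce2,st2)
    for nm,z in(('setter',.04),):
        m,c0,st=blob(t,(185,165,236,215),grey);print(nm,c0,st,rect(t,m,z))
    m,cb,st=blob(t,(195,190,220,212),red);print('button',cb,st,plane(t,*cb,.034))
    mm,cs,st=blob(s,(405,205,445,245),red);print('button s',cs,st,plane(s,*cs,.034))
    pale=lambda h:(h[...,2]>150)&(h[...,0]>10)&(h[...,0]<30)&(h[...,1]<140)
    m,cb,st=blob(t,(355,172,405,230),lambda h:cv2.morphologyEx(pale(h).astype(np.uint8),cv2.MORPH_CLOSE,np.ones((5,5))));print('blank',cb,st,rect(t,m,.045))
    yel=lambda h:(h[...,0]>12)&(h[...,0]<30)&(h[...,1]>195)&(h[...,2]>130)
    m,cd,st=blob(t,(368,184,390,204),yel);print('disc',cd,st,plane(t,*cd,.0455))
    m,cd,st=blob(s,(230,190,255,212),yel);print('disc s',cd,st,plane(s,*cd,.0455))
    a=cv2.resize(t['image'][150:250,160:300],None,fx=5,fy=5,interpolation=2);b=cv2.resize(s['image'][160:260,335:455],None,fx=5,fy=5,interpolation=2)
    cv2.imwrite('pics/a.png',a[:,:,::-1])
    cv2.imwrite('pics/b.png',b[:,:,::-1])
E
python3 m.py
```

```text
grid ends of the row [ 0.73341316 -0.00531658  0.018     ] [ 0.350347   -0.00775593  0.018     ]
probe top [258.5  176.87] [252 169  14  17 100] (array([563.5, 170.3]), array([41.1, 18.5]), 27.7)
probe scene [370.76415094 193.9245283 ] [363 186  14  19 106]
setter [208.4393531  189.50539084] [190 169  39  39 742] (array([545.8, 315.4]), array([79.8, 90.8]), 70.3)
button [207.09090909 193.09090909] [205 191   5   5  22] [0.53169227 0.32146573 0.034     ]
button s [426.9 216.7] [425 216   5   3  10] [0.52640844 0.32410175 0.034     ]
blank [378.45192308 201.39423077] [ 364  182   29   39 1040] (array([ 513.7, -152.5]), array([ 77.8, 106.5]), 89.8)
disc [378.48148148 194.11111111] [376 192   6   6  27] [ 0.5325594  -0.15365868  0.0455    ]
disc s [241.25 200.75] [240 199   4   4   8] [ 0.53196164 -0.15566328  0.0455    ]
```

View pics/a.png

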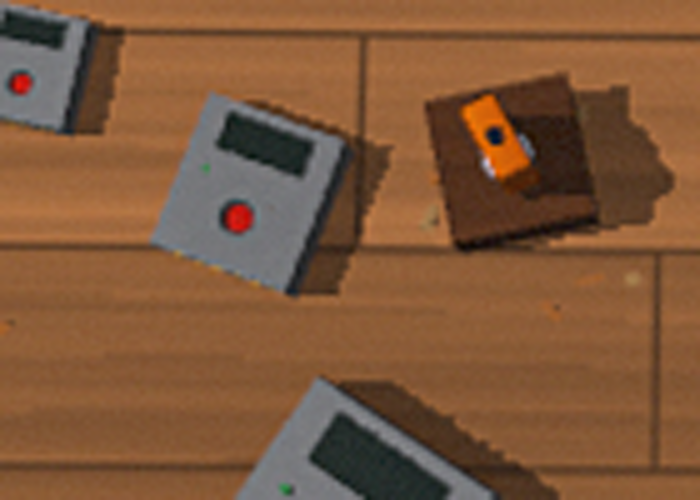

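View pics/b.png

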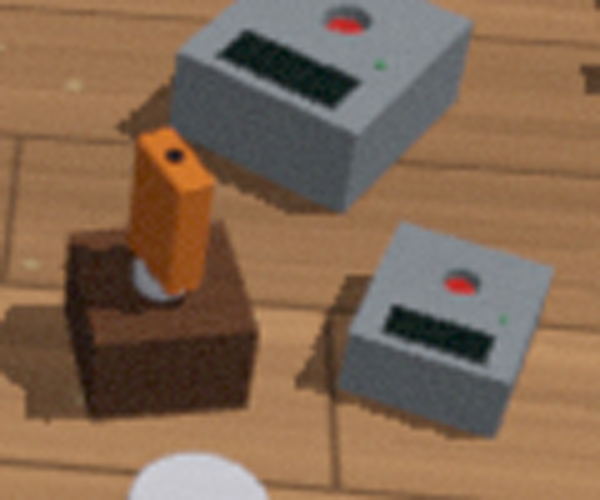

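The crops show the handle's top dot near top-view pixel (258.6,176.6) and scene pixel (369.6,190.6), and the button in the recess near (207,193). The setter measures 80×91 mm, so it is the middle-sized one. The blank measures 78×107 mm with the disc 19 mm from its middle, which fits too.

```bash
cat >> h.py <<'E'
from scipy.spatial.transform import Rotation as R
def tri(ps):
    A=np.zeros((3,3));b=np.zeros(3)
    for c,u,v in ps:
        o,d=ray(c,u,v);d=d/np.linalg.norm(d);M=np.eye(3)-np.outer(d,d);A+=M;b+=M@o
    return np.linalg.solve(A,b)
def go(p,yaw=None):
    o=manip.get_obs();r=R.from_quat(o['ee_rot']);x=r.as_matrix()[:,0];y0=np.degrees(np.arctan2(x[1],x[0]))
    print('t',o['time'],'tcp',o['tool_pos'].round(4),'yaw',round(y0,2),'F',o['wrist_force'].round(1),'shift cm',(r.inv().apply(np.array(p)-o['tool_pos'])*100).round(2),'turn',None if yaw is None else round(y0-yaw,2))
E
python3 - <<'E'
from m import *
print(tri([(t,258.6,176.6),(s,369.6,190.6)]),plane(t,258.6,176.6,.135),plane(s,369.6,190.6,.135))
print('holder',plane(t,262,181.8,.055))
go([.563,.17,.25],27.7)
E
```

```text
[0.56404702 0.17031473 0.13829001] [0.56454136 0.17003414 0.135     ] [0.56005004 0.17112347 0.135     ]
holder [0.56209714 0.16804354 0.055     ]
t 0.1 tcp [ 0.1587 -0.5522  0.2493] yaw 16.03 F [-1.2  0.1 -0.2] shift cm [ 5.880e+01 -5.825e+01  2.000e-02] turn -11.67
```

Call:
arm_command --moves '[{"x": 58.8,"y": -58.2,"z": 0,"turn": -11.7,"fingers": 6},{"x": 58.8,"y": -58.2,"z": 0,"turn": -11.7,"fingers": 6},{"x": 58.8,"y": -58.2,"z": 0,"turn": -11.7,"fingers": 6},{"x": 58.8,"y": -58.2,"z": 0,"turn": -11.7,"fingers": 6},{"x": 58.8,"y": -58.2,"z": 0,"turn": -11.7,"fingers": 6},{"x": 58.8,"y": -58.2,"z": 0,"turn": -11.7,"fingers": 6},{"x": 58.8,"y": -58.2,"z": 0,"turn": -11.7,"fingers": 6},{"x": 58.8,"y": -58.2,"z": 0,"turn": -11.7,"fingers": 6},{"x": 58.8,"y": -58.2,"z": 0,"turn": -11.7,"fingers": 6},{"x": 58.8,"y": -58.2,"z": 0,"turn": -11.7,"fingers": 6},{"x": 58.8,"y": -58.2,"z": 0,"turn": -11.7,"fingers": 6},{"x": 58.8,"y": -58.2,"z": 0,"turn": -11.7,"fingers": 6},{"x": 58.8,"y": -58.2,"z": 0,"turn": -11.7,"fingers": 6},{"x": 58.8,"y": -58.2,"z": 0,"turn": -11.7,"fingers": 6},{"x": 58.8,"y": -58.2,"z": 0,"turn": -11.7,"fingers": 6},{"x": 58.8,"y": -58.2,"z": 0,"turn": -11.7,"fingers": 6},{"x": 58.8,"y": -58.2,"z": 0,"turn": -11.7,"fingers": 6},{"x": 58.8,"y": -58.2,"z": 0,"turn": -11.7,"fingers": 6},{"x": 58.8,"y": -58.2,"z": 0,"turn": -11.7,"fingers": 6},{"x": 58.8,"y": -58.2,"z": 0,"turn": -11.7,"fingers": 6}]'

```text
time: 1.77
tool_pos: [0.5639, 0.1718, 0.2494]
ee_rot: [0.971, 0.24, -0.0, -0.0]
wrist_force: [0.2, -1.1, 0.2]
finger_gap: 0.0599
grasp_force: 0.0
```

```bash
python3 - <<'E'
from h import *
go([.5628,.1695,.106],27.7)
c=cap('scene','s2.png');cv2.imwrite('pics/s2c.png',cv2.resize(c['image'][80:260,300:480],None,fx=3,fy=3)[:,:,::-1])
E
```

```text
t 1.7667 tcp [0.5639 0.1718 0.2494] yaw 27.8 F [ 0.2 -1.1  0.2] shift cm [-0.19  0.16 14.34] turn 0.1
```

View pics/s2c.png

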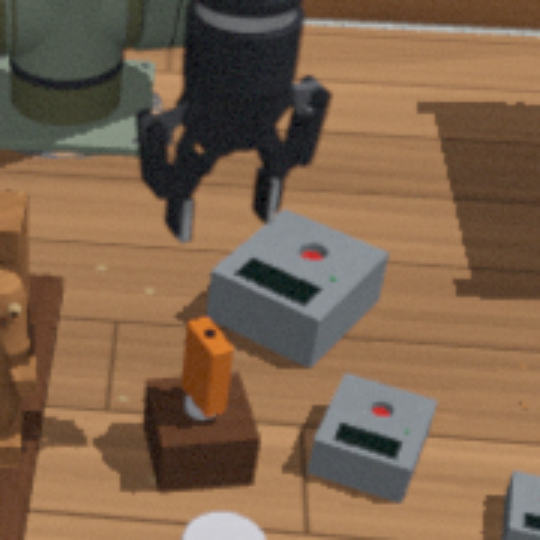

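The view shows the fingers straddling above the handle (dot at crop (209,332)) with nothing in the way. I'll descend and grip.

Call:
arm_command --moves '[{"x": -0.2,"y": 0.15,"z": 4,"turn": 0,"fingers": 6},{"x": -0.2,"y": 0.15,"z": 8,"turn": 0,"fingers": 6},{"x": -0.2,"y": 0.15,"z": 11,"turn": 0,"fingers": 6},{"x": -0.2,"y": 0.15,"z": 13.5,"turn": 0,"fingers": 6},{"x": -0.2,"y": 0.15,"z": 14.3,"turn": 0,"fingers": 6},{"x": -0.2,"y": 0.15,"z": 14.3,"turn": 0,"fingers": 4},{"x": -0.2,"y": 0.15,"z": 14.3,"turn": 0,"fingers": 3},{"x": -0.2,"y": 0.15,"z": 14.3,"turn": 0,"fingers": 2.4},{"x": -0.2,"y": 0.15,"z": 14.3,"turn": 0,"fingers": 1.5},{"x": -0.2,"y": 0.15,"z": 14.3,"turn": 0,"fingers": 1},{"x": -0.2,"y": 0.15,"z": 14.3,"turn": 0,"fingers": 1},{"x": -0.2,"y": 0.15,"z": 14.3,"turn": 0,"fingers": 1},{"x": -0.2,"y": 0.15,"z": 14.3,"turn": 0,"fingers": 1}]' --squeeze 50

```text
time: 2.9
tool_pos: [0.5632, 0.1674, 0.109]
ee_rot: [0.971, 0.24, 0.002, -0.0]
wrist_force: [-1.4, 1.3, 7.2]
finger_gap: 0.0196
grasp_force: 51.6
```

Call:
arm_command --moves '[{"x": 0,"y": 0,"z": -1,"turn": 0,"fingers": 1},{"x": 0,"y": 0,"z": -3,"turn": 0,"fingers": 1},{"x": 0,"y": 0,"z": -5,"turn": 0,"fingers": 1},{"x": 0,"y": 0,"z": -7,"turn": 0,"fingers": 1},{"x": 0,"y": 0,"z": -8,"turn": 0,"fingers": 1},{"x": 0,"y": 0,"z": -8,"turn": 0,"fingers": 1},{"x": 0,"y": 0,"z": -8,"turn": 0,"fingers": 1}]'

```text
time: 3.48
tool_pos: [0.5619, 0.1666, 0.187]
ee_rot: [0.971, 0.24, 0.0, 0.0]
wrist_force: [-0.2, -0.8, -1.3]
finger_gap: 0.0193
grasp_force: 50.8
```

```bash
python3 - <<'E'
from h import *
o=manip.get_obs();print(R.from_quat(o['ee_rot']).as_matrix().round(3),o['finger_gap'],o['grasp_force'])
p=o['tool_pos']
go([.5315,.321,p[2]])
c=cap('scene','s3.png');t=cap('top','t3.png')
q=p-[0,0,.095];print('exp tip px',proj(c,q),proj(t,q))
u,v=proj(c,q).astype(int)
b=cv2.resize(c['image'][v-70:v+30,u-50:u+50],None,fx=5,fy=5,interpolation=2);cv2.imwrite('pics/s3c.png',b[:,:,::-1]);print(u-50,v-70)
E
```

```text
[[ 0.885  0.465  0.   ]
 [ 0.465 -0.885 -0.   ]
 [ 0.     0.    -1.   ]] 0.019343020785534775 50.768811106681824
t 3.4833 tcp [0.5619 0.1666 0.187 ] yaw 27.73 F [-0.2 -0.8 -1.3] shift cm [ 4.490e+00 -1.508e+01 -1.000e-02] turn None
exp tip px [366.20302196 204.49907479] [261.34292908 179.96417279]
316 134
```

View pics/s3c.png

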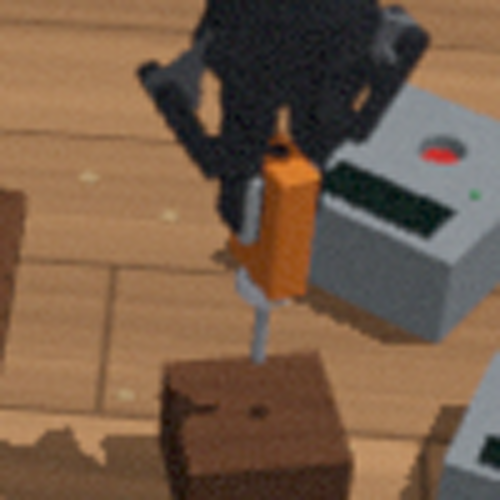

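The crop shows the probe lifted clear and upright, with its tip at crop (260,360), which is scene pixel (367.6,205.6).

```bash
python3 - <<'E'
from m import *
c=dict(np.load('pics/s3.npz'))
for z in(.0885,.092):print(plane(c,367.6,205.6,z))
print('hole',plane(c,316+258/5-.4,134+411/5-.4,.055), 'button visible',blob(c,(405,205,445,245),red)[1:])
# recess ring centre of mid setter via dark+red mask
g=c['image'];b=cv2.resize(g[185:265,395:455],None,fx=8,fy=8,interpolation=2);cv2.imwrite('pics/s3d.png',b[:,:,::-1])
t=dict(np.load('pics/t3.npz'));m,ce,st=blob(t,(195,185,220,212),red);print('btn',plane(t,*ce,.034))
m,ce,st=blob(t,(185,165,236,215),grey);print(rect(t,m,.04))
go([.5315,.321,.187])
E
```

```text
[0.56157762 0.17025938 0.0885    ]
[0.5654521  0.17005102 0.092     ]
hole [0.56217572 0.17201454 0.055     ] button visible (array([426.77777778, 216.55555556]), array([425, 216,   5,   2,   9], dtype=int32))
btn [0.53169227 0.32146573 0.034     ]
(array([533.5, 325.7]), array([140.6,  87.4]), 12.0)
t 3.5833 tcp [0.5613 0.1665 0.1856] yaw 27.73 F [-1.   0.3 -1.3] shift cm [  4.55 -15.06  -0.14] turn None
```

Call:
arm_command --moves '[{"x": 0.9,"y": -3,"z": 0,"turn": 0,"fingers": 1},{"x": 1.9,"y": -6.5,"z": 0,"turn": 0,"fingers": 1},{"x": 2.9,"y": -10,"z": 0,"turn": 0,"fingers": 1},{"x": 3.8,"y": -13,"z": 0,"turn": 0,"fingers": 1},{"x": 4.4,"y": -15,"z": 0,"turn": 0,"fingers": 1},{"x": 4.4,"y": -15,"z": 1.5,"turn": 0,"fingers": 1},{"x": 4.4,"y": -15,"z": 3,"turn": 0,"fingers": 1},{"x": 4.4,"y": -15,"z": 4,"turn": 0,"fingers": 1},{"x": 4.4,"y": -15,"z": 4,"turn": 0,"fingers": 1},{"x": 4.4,"y": -15,"z": 4,"turn": 0,"fingers": 1}]'

```text
time: 4.42
tool_pos: [0.5309, 0.3195, 0.1457]
ee_rot: [0.971, 0.239, -0.001, 0.0]
wrist_force: [0.5, 0.5, -1.1]
finger_gap: 0.0192
grasp_force: 50.8
```

```bash
python3 - <<'E'
from h import *
o=manip.get_obs();go([.5305,.3195,.14])
c=cap('scene','s4.png');t=cap('top','t4.png')
p=o['tool_pos'];u,v=proj(c,p-[0,0,.097]).astype(int);print(u,v)
b=cv2.resize(c['image'][v-30:v+20,u-30:u+30],None,fx=8,fy=8,interpolation=2)
q=proj(t,p-[0,0,.097]).astype(int);d=cv2.resize(t['image'][q[1]-25:q[1]+25,q[0]-30:q[0]+30],None,fx=6,fy=6,interpolation=2);print(q)
W=np.zeros((720,480,3),np.uint8);W[:400]=b;W[420:720,:360]=d;cv2.imwrite('pics/s4c.png',W[:600,:,::-1])
E
```

```text
t 4.4167 tcp [0.5309 0.3195 0.1457] yaw 27.71 F [ 0.5  0.5 -1.1] shift cm [-0.03 -0.02  0.57] turn None
426 213
[206 192]
```

View pics/s4c.png

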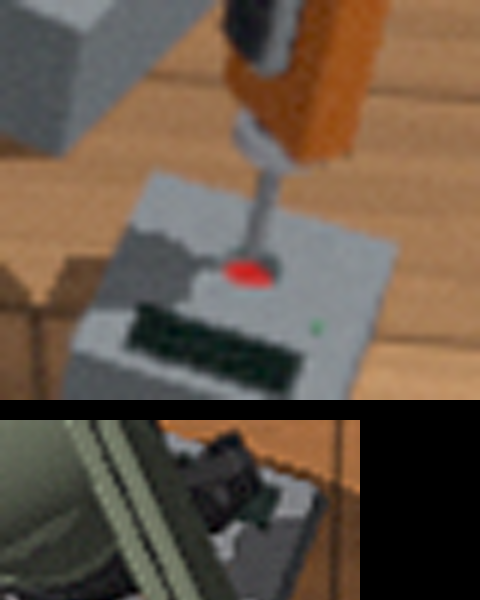

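The crop shows the tip just above the recess: tip at crop (257,253), recess centre at about (251,265). I'll check the offset.

```bash
python3 - <<'E'
from h import *
c=dict(np.load('pics/s4.npz'))
f=lambda u,v,z:plane(c,396+u/8-.45,183+v/8-.45,z)
for z in(.045,.047,.049):print('tip',f(257,253,z))
print('recess',f(251,265,.04),'btn vis',f(250,272,.034))
# setter from scene: top corners
go([.5305,.3195,.14])
E
```

```text
tip [0.52868471 0.32391452 0.045     ]
tip [0.53085633 0.32337611 0.047     ]
tip [0.53302796 0.32283771 0.049     ]
recess [0.52904863 0.32289471 0.04      ] btn vis [0.52587913 0.3238967  0.034     ]
t 4.5167 tcp [0.5318 0.3199 0.1474] yaw 27.7 F [ 0.3 -0.2  0.1] shift cm [-0.13 -0.02  0.74] turn None
```

Call:
arm_command --moves '[{"x": -0.1,"y": 0,"z": 0.5,"turn": 0,"fingers": 1},{"x": -0.1,"y": 0,"z": 1.0,"turn": 0,"fingers": 1},{"x": -0.1,"y": 0,"z": 1.3,"turn": 0,"fingers": 1},{"x": -0.1,"y": 0,"z": 1.6,"turn": 0,"fingers": 1},{"x": -0.1,"y": 0,"z": 1.9,"turn": 0,"fingers": 1},{"x": -0.1,"y": 0,"z": 1.9,"turn": 0,"fingers": 1},{"x": -0.1,"y": 0,"z": 1.9,"turn": 0,"fingers": 1}]'

```text
time: 5.1
tool_pos: [0.5304, 0.3195, 0.1284]
ee_rot: [0.971, 0.24, 0.0, 0.0]
wrist_force: [-1.8, -0.7, 3.4]
finger_gap: 0.0196
grasp_force: 51.5
```

Call:
arm_command --moves '[{"x": 0,"y": 0,"z": 0.15,"turn": 0,"fingers": 1},{"x": 0,"y": 0,"z": 0.3,"turn": 0,"fingers": 1},{"x": 0,"y": 0,"z": 0.3,"turn": 0,"fingers": 1},{"x": 0,"y": 0,"z": 0.3,"turn": 0,"fingers": 1}]'

```text
time: 5.43
tool_pos: [0.5305, 0.3196, 0.1274]
ee_rot: [0.971, 0.24, 0.001, -0.0]
wrist_force: [-3.1, -2.8, 13.9]
finger_gap: 0.0192
grasp_force: 53.0
```

Force is 14 N and the tip is at about 29 mm, so the button is bottomed. Next I'll lift it high and carry it over the row.

Call:
arm_command --moves '[{"x": 0,"y": 0,"z": -1,"turn": 0,"fingers": 1},{"x": 0,"y": 0,"z": -3,"turn": 0,"fingers": 1},{"x": 0,"y": 0,"z": -6,"turn": 0,"fingers": 1},{"x": 0,"y": 0,"z": -9.5,"turn": 0,"fingers": 1},{"x": 0,"y": 0,"z": -13,"turn": 0,"fingers": 1},{"x": 0,"y": 0,"z": -16,"turn": 0,"fingers": 1},{"x": 0,"y": 0,"z": -18,"turn": 0,"fingers": 1},{"x": 0,"y": 0,"z": -18,"turn": 0,"fingers": 1}]'

```text
time: 6.1
tool_pos: [0.5322, 0.3208, 0.3104]
ee_rot: [0.971, 0.24, 0.005, -0.002]
wrist_force: [1.0, 0.1, 0.6]
finger_gap: 0.0195
grasp_force: 50.7
```

Call:
arm_command --moves '[{"x": -1,"y": 2,"z": 0,"turn": 2,"fingers": 1},{"x": -2.5,"y": 4.8,"z": 0,"turn": 4,"fingers": 1},{"x": -4.2,"y": 8,"z": 0,"turn": 6,"fingers": 1},{"x": -5.8,"y": 11.2,"z": 0,"turn": 8,"fingers": 1},{"x": -7.5,"y": 14.4,"z": 0,"turn": 10,"fingers": 1},{"x": -9.2,"y": 17.6,"z": 0,"turn": 12,"fingers": 1},{"x": -10.9,"y": 20.8,"z": 0,"turn": 14,"fingers": 1},{"x": -12.5,"y": 24,"z": 0,"turn": 16,"fingers": 1},{"x": -14.2,"y": 27.2,"z": 0,"turn": 18,"fingers": 1},{"x": -15.9,"y": 30.4,"z": 0,"turn": 20,"fingers": 1},{"x": -17.5,"y": 33.6,"z": 0,"turn": 22,"fingers": 1},{"x": -19.2,"y": 36.8,"z": 0,"turn": 24,"fingers": 1},{"x": -20.5,"y": 39.3,"z": 0,"turn": 26,"fingers": 1},{"x": -21.4,"y": 41,"z": 0,"turn": 27.8,"fingers": 1},{"x": -21.9,"y": 42.1,"z": 0,"turn": 27.8,"fingers": 1},{"x": -21.9,"y": 42.1,"z": 0,"turn": 27.8,"fingers": 1},{"x": -21.9,"y": 42.1,"z": 0,"turn": 27.8,"fingers": 1}]'

```text
time: 7.52
tool_pos: [0.5323, -0.1545, 0.304]
ee_rot: [1.0, -0.001, -0.001, -0.001]
wrist_force: [-0.6, 0.1, -1.4]
finger_gap: 0.0196
grasp_force: 50.7
```

```bash
python3 - <<'E'
from m import *
go([.532,-.155,.18],0)
# blank orientation from both views of the clear first pictures
pale=lambda h:cv2.morphologyEx(((h[...,2]>150)&(h[...,0]>10)&(h[...,0]<30)&(h[...,1]<140)).astype(np.uint8),cv2.MORPH_CLOSE,np.ones((5,5)))
m,_,_=blob(t,(355,172,405,230),pale)
e=np.array([[np.where(m[r])[0][0],r,np.where(m[r])[0][-1]] for r in range(186,218)])
for k in(0,2):
    P=np.array([plane(t,a[k],a[1],.045)[:2] for a in e]);f=np.polyfit(P[:,0],P[:,1],1);print('side yaw deg',np.degrees(np.arctan(f[0])),'y at .53',np.polyval(f,.53))
c=cap('scene','s5.png');x,y=215,105
cv2.imwrite('pics/s5c.png',cv2.resize(c['image'][110:230,200:320],None,fx=5,fy=5,interpolation=2)[:,:,::-1])
E
```

```text
t 7.5167 tcp [ 0.5323 -0.1545  0.304 ] yaw -0.07 F [-0.6  0.1 -1.4] shift cm [-1.00e-02  7.00e-02  1.24e+01] turn -0.07
side yaw deg -0.4502160789357598 y at .53 -0.1163515406909522
side yaw deg -0.5644208705449979 y at .53 -0.1911952701039924
```

View pics/s5c.png

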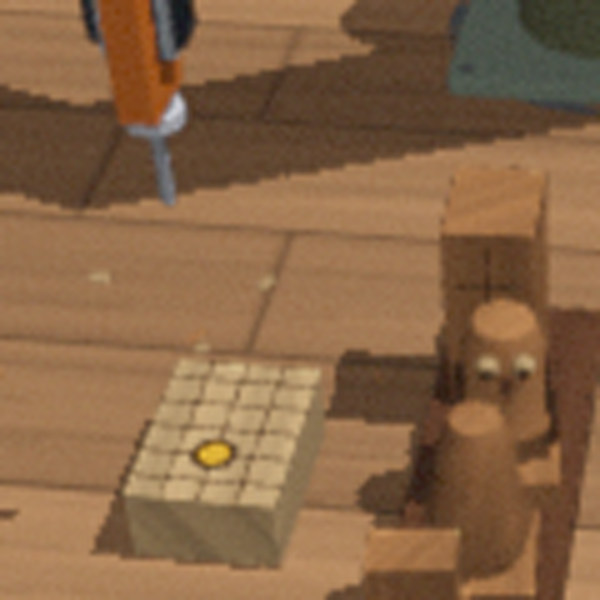

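The view shows the probe upright over the blank, with its tip at crop (170,203) and the disc at (213,454); the carvings are undisturbed. I'll descend part way.

Call:
arm_command --moves '[{"x": 0,"y": 0,"z": 2,"turn": 0.4,"fingers": 1},{"x": 0,"y": 0,"z": 5,"turn": 0.4,"fingers": 1},{"x": 0,"y": 0,"z": 8,"turn": 0.4,"fingers": 1},{"x": 0,"y": 0,"z": 10.5,"turn": 0.4,"fingers": 1},{"x": 0,"y": 0,"z": 12,"turn": 0.4,"fingers": 1},{"x": 0,"y": 0,"z": 12.5,"turn": 0.4,"fingers": 1},{"x": 0,"y": 0,"z": 12.5,"turn": 0.4,"fingers": 1},{"x": 0,"y": 0,"z": 12.5,"turn": 0.4,"fingers": 1}]'

```text
time: 8.23
tool_pos: [0.5332, -0.1542, 0.1808]
ee_rot: [1.0, -0.003, 0.001, 0.0]
wrist_force: [0.1, -0.1, -1.0]
finger_gap: 0.0195
grasp_force: 50.7
```

```bash
python3 - <<'E'
from m import *
c5=dict(np.load('pics/s5.npz'));p=np.array([.5323,-.1545,.304])
px=lambda u,v:(200+u/5-.4,110+v/5-.4)
print('collar exp',proj(c5,p-[0,0,.0535]),'tip exp',proj(c5,p-[0,0,.0984]),'tip seen',px(170,205),'disc',plane(c5,*px(213,454),.0455))
go([.532,-.155,.152],-.4)
o=manip.get_obs();p=o['tool_pos']
c=cap('scene','s6.png');t=cap('top','t6.png')
print('exp',proj(c,p-[0,0,.0984]),proj(c,p-[0,0,.0534]),proj(t,p-[0,0,.0984]))
b=cv2.resize(c['image'][160:220,210:270],None,fx=10,fy=10,interpolation=2)
q=proj(t,p).astype(int);d=cv2.resize(t['image'][q[1]-40:q[1]+40,q[0]-15:q[0]+15],None,fx=6,fy=6,interpolation=2)
W=np.zeros((600,800,3),np.uint8);W[:,:600]=b;W[:480,610:790]=d;cv2.imwrite('pics/s6c.png',W[:,:,::-1])
E
```

```text
collar exp [230.86311775 133.9567261 ] tip exp [233.48408257 150.20968612] tip seen (233.6, 150.6) disc [ 0.53033901 -0.15353129  0.0455    ]
t 8.2333 tcp [ 0.5332 -0.1542  0.1808] yaw -0.39 F [ 0.1 -0.1 -1. ] shift cm [-0.12  0.08  2.88] turn 0.01
exp [239.94527159 190.31379565] [237.71398941 176.47839941] [380.56639673 192.32392336]
```

View pics/s6c.png

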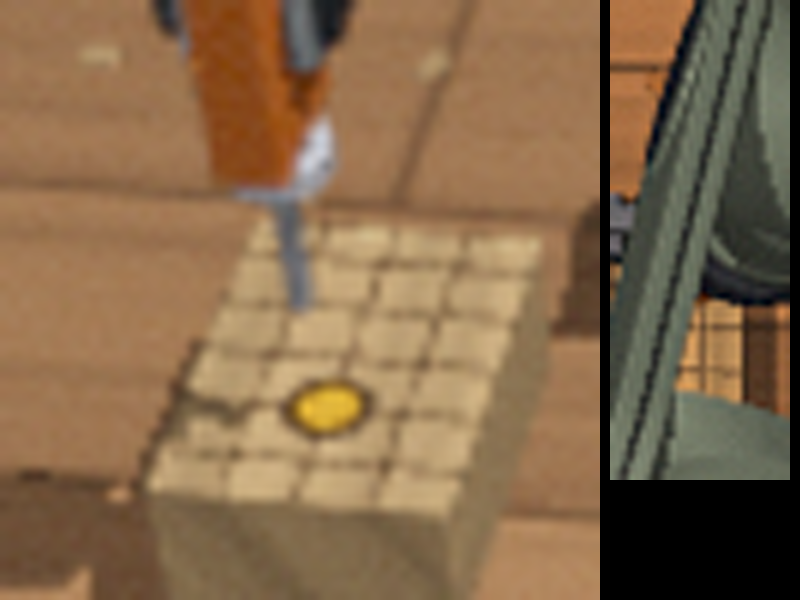

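The tip at crop (303,310) matches the pixel predicted from the TCP. The disc is at (328,407).

Call:
arm_command --moves '[{"x": -0.15,"y": 0,"z": 1,"turn": 0.1,"fingers": 1},{"x": -0.15,"y": 0,"z": 1.8,"turn": 0.1,"fingers": 1},{"x": -0.15,"y": 0,"z": 2.4,"turn": 0.1,"fingers": 1},{"x": -0.15,"y": 0,"z": 2.4,"turn": 0.1,"fingers": 1},{"x": -0.15,"y": 0,"z": 2.4,"turn": 0.1,"fingers": 1},{"x": -0.15,"y": 0,"z": 2.4,"turn": 0.1,"fingers": 1},{"x": -0.15,"y": 0,"z": 2.4,"turn": 0.1,"fingers": 1},{"x": -0.15,"y": 0,"z": 2.4,"turn": 0.1,"fingers": 1},{"x": -0.15,"y": 0,"z": 2.4,"turn": 0.1,"fingers": 1},{"x": -0.15,"y": 0,"z": 2.4,"turn": 0.1,"fingers": 1}]'

```text
time: 9.17
tool_pos: [0.5311, -0.155, 0.1562]
ee_rot: [1.0, -0.005, 0.0, 0.0]
wrist_force: [0.1, -1.5, -0.9]
finger_gap: 0.0196
grasp_force: 50.7
```

```bash
python3 - <<'E'
from m import *
P=[]
for i in range(4):
    c=cap('scene','s7.png');P.append(manip.get_obs()['tool_pos'])
print(np.array(P).round(4));p=np.mean(P,0);go([.5315,-.154,.152],-.5)
print('exp tip',proj(c,p-[0,0,.0984]))
cv2.imwrite('pics/s7c.png',cv2.resize(c['image'][175:215,220:260],None,fx=15,fy=15,interpolation=2)[:,:,::-1])
E
```

```text
[[ 0.531  -0.155   0.1562]
 [ 0.531  -0.1549  0.1561]
 [ 0.531  -0.1549  0.1561]
 [ 0.531  -0.1549  0.1561]]
t 9.3667 tcp [ 0.531  -0.1549  0.1561] yaw -0.57 F [-0.6 -0.1 -1.4] shift cm [ 0.05 -0.09  0.41] turn -0.07
exp tip [241.04629071 197.01519809]
```

View pics/s7c.png

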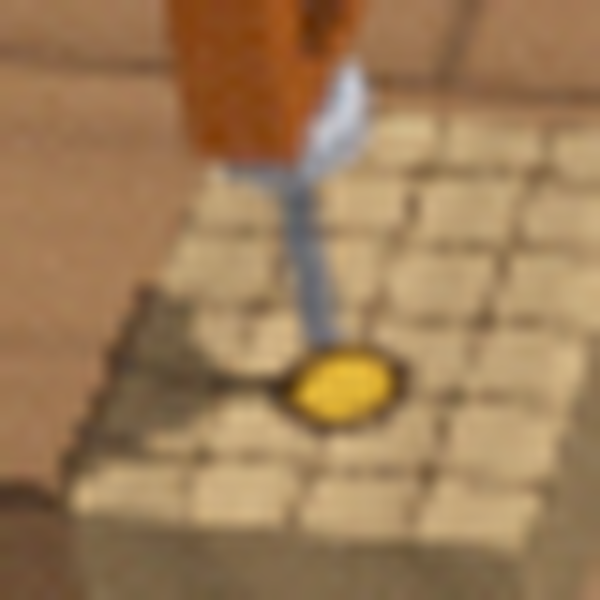

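```bash
python3 - <<'E'
from m import *
c=dict(np.load('pics/s7.npz'))
yel=lambda h:(h[...,0]>12)&(h[...,0]<30)&(h[...,1]>190)&(h[...,2]>130)
m,cd,st=blob(c,(232,190,252,210),yel);print(cd,st)
for q in(cd,(242.4,200.2)):print(plane(c,*q,.0455))
for z in(.0567,.0577,.0587):print('tip',z,plane(c,241.06,197.4,z))
E
```

```text
[242.38461538 200.53846154] [240 199   6   4  13]
[ 0.53081771 -0.15291771  0.0455    ]
[ 0.52951058 -0.15320366  0.0455    ]
tip 0.0567 [ 0.53135559 -0.15493647  0.0567    ]
tip 0.0577 [ 0.53245556 -0.15453452  0.0577    ]
tip 0.0587 [ 0.53355553 -0.15413256  0.0587    ]
```

Call:
arm_command --moves '[{"x": 0.03,"y": -0.12,"z": 0.2,"turn": 0,"fingers": 1},{"x": 0.03,"y": -0.12,"z": 0.4,"turn": 0,"fingers": 1},{"x": 0.03,"y": -0.12,"z": 0.4,"turn": 0,"fingers": 1},{"x": 0.03,"y": -0.12,"z": 0.4,"turn": 0,"fingers": 1},{"x": 0.03,"y": -0.12,"z": 0.4,"turn": 0,"fingers": 1},{"x": 0.03,"y": -0.12,"z": 0.4,"turn": 0,"fingers": 1},{"x": 0.03,"y": -0.12,"z": 0.4,"turn": 0,"fingers": 1},{"x": 0.03,"y": -0.12,"z": 0.4,"turn": 0,"fingers": 1},{"x": 0.03,"y": -0.12,"z": 0.4,"turn": 0,"fingers": 1},{"x": 0.03,"y": -0.12,"z": 0.4,"turn": 0,"fingers": 1},{"x": 0.03,"y": -0.12,"z": 0.4,"turn": 0,"fingers": 1},{"x": 0.03,"y": -0.12,"z": 0.4,"turn": 0,"fingers": 1}]'

```text
time: 10.37
tool_pos: [0.5313, -0.1537, 0.152]
ee_rot: [1.0, -0.005, 0.0, 0.0]
wrist_force: [0.0, 0.3, -1.0]
finger_gap: 0.0197
grasp_force: 50.7
```

```bash
python3 - <<'E'
from m import *
c=cap('scene','s8.png');go([.5315,-.1538,.152],-.5)
p=manip.get_obs()['tool_pos'];print(proj(c,p-[0,0,.0984]),manip.get_obs()['qvel'].round(4))
cv2.imwrite('pics/s8c.png',cv2.resize(c['image'][175:215,220:260],None,fx=15,fy=15,interpolation=2)[:,:,::-1])
E
```

```text
t 10.4167 tcp [ 0.5312 -0.1537  0.152 ] yaw -0.57 F [ 0.9  0.3 -0.8] shift cm [0.03 0.01 0.  ] turn -0.07
[241.67484096 198.29641344] [ 0.0003 -0.0006  0.0002  0.0001 -0.0025  0.0008]
```

View pics/s8c.png

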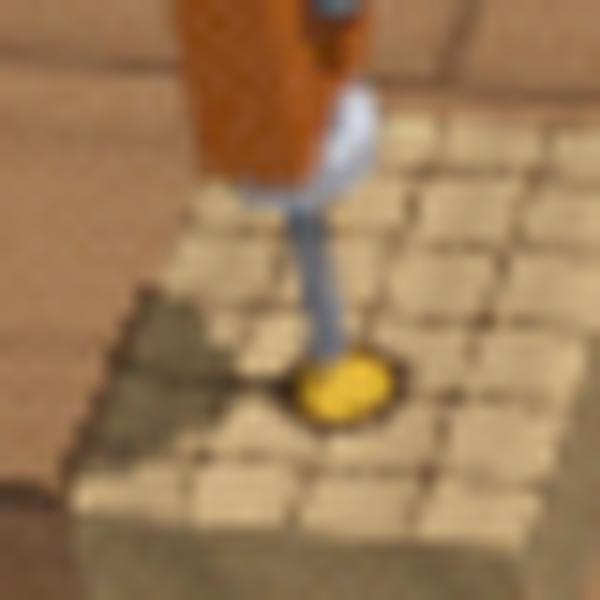

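The tip at crop (330,355) hovers over the disc, about 1 mm short in +y. I'll nudge it slightly, let it settle, and hand the job in.

Call:
arm_command --moves '[{"x": 0,"y": -0.06,"z": 0,"turn": 0,"fingers": 1},{"x": 0,"y": -0.06,"z": 0,"turn": 0,"fingers": 1},{"x": 0,"y": -0.06,"z": 0,"turn": 0,"fingers": 1},{"x": 0,"y": -0.06,"z": 0,"turn": 0,"fingers": 1},{"x": 0,"y": -0.06,"z": 0,"turn": 0,"fingers": 1},{"x": 0,"y": -0.06,"z": 0,"turn": 0,"fingers": 1},{"x": 0,"y": -0.06,"z": 0,"turn": 0,"fingers": 1},{"x": 0,"y": -0.06,"z": 0,"turn": 0,"fingers": 1},{"x": 0,"y": -0.06,"z": 0,"turn": 0,"fingers": 1},{"x": 0,"y": -0.06,"z": 0,"turn": 0,"fingers": 1}]'

```text
time: 11.25
tool_pos: [0.5313, -0.1531, 0.152]
ee_rot: [1.0, -0.005, 0.0, 0.0]
wrist_force: [-0.5, 0.4, -1.7]
finger_gap: 0.0197
grasp_force: 50.7
```

```bash
python3 -c "
from h import *
go([.5315,-.1532,.152],-.5);print(manip.job_done())"
```

```text
t 11.25 tcp [ 0.5313 -0.1531  0.152 ] yaw -0.57 F [-0.5  0.4 -1.7] shift cm [0.02 0.01 0.  ] turn -0.07
the job is handed in; nothing more can be done
None
```

I handed the job in at 11.25 s (no verdict came back): the button was bottomed at 14 N, and the probe is held still and upright about 8 mm above the brass disc, centred to about 1–2 mm (limited by camera calibration), handle faces parallel to the blank's long sides to within about 0.5°.

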